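# Ready the photometer: shut its lid, switch on cooling, then lamp

### The job

Get the photometer ready, working only by pushing with the closed fingers: push its open blue lid down until it is fully shut, then on the power unit press the blue rocker (cooling) fully on by its white-dotted half, and only then press the yellow rocker (lamp) fully on the same way. Leave the red rocker on and the green one off, and do not lift the lid or shift, lift or knock over anything standing around.

Things in the scene. Friction and masses are not known exactly. Their poses are not given: they have to be found in the camera images.
- photometer: white bench photometer, fixed, 255 mm (x) by 220 mm (y), reaching 140 mm to -x (its front) and 115 mm to +x of its origin, which lies on its underside in mid-width. The front half has a sample well, rim 130 mm high, under a blue lid; the rear half (+x) is 150 mm high and carries an amber jar
- lid (a joint): hinge of the photometer's blue lid, rad: 0 = shut (flat on the well), grows as the front edge rises; starts 0.45 to 0.75 open, limit 1.0. Lid 122 mm (x) by 150 mm (y) by 10 mm, hinged along its rear edge; hinge friction holds it where it is left, and 1 to 3 N down near the front edge moves it
- lid_edge (a point): point on the lid's top face in mid-width, 20 mm in from the free front edge, 105 mm from the hinge; 140 mm above the bench when the lid is shut
- lid_hinge (a point): middle of the lid's hinge line, 130 mm above the bench, 3 mm in front (-x) of the photometer's origin; hinge line along the photometer's y; the lid's top face is 10 mm above this line when shut
- power_unit: white power unit on rubber feet, fixed, 190 mm (x) by 310 mm (y) by 70 mm high, origin under its centre; four coloured paddle rockers in a row along its y, 70 mm apart, 30 mm to the -x side of its centre, in any order; an orange box lies on it at its +x side
- blue_rocker (a joint): hinge of the blue paddle rocker, rad: 0 = off (dotted half raised), 0.4 = fully on (dotted half down, at its stop). No spring, only friction: moves under 2 to 5 N on the dot and stays where left. Starts off. Paddle 60 by 34 by 8 mm, long side along the unit's x, pivot in its middle 12 mm above the unit's top.
- blue_dot (a point): white dot on the top face of the blue rocker, at the middle of the half to press for 'on' (the half on the unit's -x side), 21 mm from the pivot; about 20 mm above the unit's top when off, about 12 mm when on
- yellow_rocker (a joint): hinge of the yellow paddle rocker, rad: 0 = off (dotted half raised), 0.4 = fully on (dotted half down, at its stop). No spring, only friction: moves under 2 to 5 N on the dot and stays where left. Starts off. Paddle 60 by 34 by 8 mm, long side along the unit's x, pivot in its middle 12 mm above the unit's top.
- yellow_dot (a point): white dot on the top face of the yellow rocker, at the middle of the half to press for 'on' (the half on the unit's -x side), 21 mm from the pivot; about 20 mm above the unit's top when off, about 12 mm when on
- red_rocker (a joint): hinge of the red paddle rocker, rad: 0 = off (dotted half raised), 0.4 = fully on (dotted half down, at its stop). No spring, only friction: moves under 2 to 5 N on the dot and stays where left. Starts on and must stay on. Paddle 60 by 34 by 8 mm, long side along the unit's x, pivot in its middle 12 mm above the unit's top.
- green_rocker (a joint): hinge of the green paddle rocker, rad: 0 = off (dotted half raised), 0.4 = fully on (dotted half down, at its stop). No spring, only friction: moves under 2 to 5 N on the dot and stays where left. Starts off and must stay off. Paddle 60 by 34 by 8 mm, long side along the unit's x, pivot in its middle 12 mm above the unit's top.
- pipette_orange: black pipette with an orange end, 230 mm long, 22 mm high, lying on the bench between the two machines; origin under it, long axis x. Not to be disturbed
- pipette_yellow: black pipette with a yellow end, 230 mm long, 22 mm high, lying on the bench on the robot's side; origin under it, long axis x. Not to be disturbed
- reagent_bottle: glass bottle with a blue cap, 70 mm wide, 160 mm high, standing behind the machines; origin under its centre. Not to be disturbed
- beaker: glass beaker, 76 mm wide, 90 mm high, behind the machines; origin under its centre. Not to be disturbed
- tube_rack: blue rack 70 by 130 by 50 mm, behind the machines; origin under its centre. Not to be disturbed
- jar: small amber jar, 44 mm wide, 55 mm high, on the photometer's rear half; origin under its centre. Not to be disturbed
- cuvette_box: orange box 40 by 90 by 30 mm, lying on the power unit behind the rockers; origin under its centre. Not to be disturbed

How it is judged:
By the outcome, as a careful person would: the job done as asked, in the order asked, and still so for the second after the job is handed in, with the robot touching nothing.
It also fails if it takes over 51 s, if anything falls off the work surface, if the arm or the gripper's body presses on something with over 40 N, if the wrist force passes 120 N, or if a joint passes its speed limit or range.

### The arm

A 6-joint arm with a two-finger parallel gripper is mounted at the origin on the work surface. World frame = base frame: x ahead of the robot, y to its left, z up, the work surface at z = 0. Lengths are in m, angles in rad, forces in N, time in s.
With the tool pointing down it reaches from about 0.25 to 0.775 m from the base axis. Payload 4 kg.
Tool frame: the origin (TCP) lies between the finger pads; the fingertips stand 11 mm ahead of it and the grasp point (between the pads) lies 8 mm behind it (robot.tip_extent is the z of the fingertips in the tool frame, in m); z points along the fingers, y is the line along which they close (so a half turn about z gives the same grasp; the last joint's range is limited). The gripper opens to 94 mm and grips with 3 to 60 N. Pads are 16 mm wide; open, the fingers measure 119 mm over their backs; the gripper's body (75 mm by 177 mm) begins 78 mm behind the grasp point.
Start: joints at [-1.205, 0.087, 1.371, -0, 1.684, -0.103], TCP at [0.248, -0.491, 0.196] pointing down, gripper open.
Joint ranges: [-3.1, 3.1], [-0.76, 2.03], [0.27, 2.55], [-1.08, 4.22], [0.17, 2.65], [-2.57, 2.57]. Speed limits (rad/s): [2.79, 2.79, 3.14, 3.14, 3.14, 3.14].

### API

Orientations are given as [roll, pitch, yaw] about the fixed x, y, z axes, in that order (R = Rz(yaw) Ry(pitch) Rx(roll)).
In Python, from bench import robot, imaging gives the robot as it stands.
- The arm moves only by the shell command python3 -m pendant 'ROWS'. ROWS is JSON, a list of rows, each a list of 7 numbers: the shift along the world's x, y, z in cm, then the turn, a rotation vector about the world's x, y, z in degrees, then the opening, from 0 (shut) to 1 (fully open). In form: [[dx, dy, dz, ax, ay, az, jaw], ...]. A call has 1 to 8 rows; each row shifts and turns the commanded pose from where the row before left it; what a row does not reach is not made up. A row lasts 1/10 s, in which the tool goes at most 50 mm and 8.59 degrees, less where a joint would pass 70% of its speed; a pose out of reach is approached as far as the arm can. A call is refused whole if a number of a shift passes 5 or a number of a turn 8.59, either way. A call with a gripper value outside its range is refused whole. The fingers move at their own pace and stop on an object; the grip force is fixed at half the most. Time passes only in rows, so rows that do not move let the fingers close. It gives the time, the measured TCP pose, the force, the opening and the grip force at its end, in the units of the state.
- robot.get_obs(): the state, without advancing time (a new reading comes with each control period).
- imaging.snapshot(name): name is "side" or "top" or "wrist"; returns the picture (480x640x3 uint8, red, green, blue); there is no depth.
- imaging.camera_params(name): a dict with "camera_matrix" (3x3 intrinsics, pixels), "R" (3x3) and "t" (3): a world point X has camera coordinates R X + t. Camera axes: x right, y down, z forward; pixel columns grow to the right and rows downward; lengths in m; the calibration is good to about 2 mm. The wrist camera is an equidistant fisheye: a pixel r from the principal point sees the ray r / f radians off the axis. A picture is of the moment at which its call begins: read the wrist's pose just before it. camera_params takes no time and is no camera call; for the wrist camera it gives the pose at the moment of the call.
- robot.close_job(): hands the job in; it is judged then, once.
The state is a dict: "time": time; "joint_positions": joint angles; "qvel": joint speeds; "joint_torque": joint torques, N m; "tool_pos": TCP position; "ee_rot": TCP orientation; "wrist_force": force on the tool from outside, world axes, zero at the start; "wrist_torque": the same for the moment, N m; "width": finger opening in m; "finger_force": force on a finger pad.
Only numpy, scipy, OpenCV 4.12 (cv2) and the standard library are available. Lean on these libraries where they do the work, as an engineer would, in place of code of your own. Each camera call takes 0.05 s, during which the arm holds its last target. There are 200 camera calls.

## Working session

There is one attempt and no reset: what is moved stays moved. The work goes in short steps, Python scripts to look and compute and a shell command to move; the robot and the scene stay as the last step left them, time stands still between calls to the robot, and variables do not carry over. Pictures are saved under pics/ and viewed, at most 10 in all, crops included, and the job is handed in when it is done.

```bash
mkdir -p pics; python3 - <<'E'
from bench import robot, imaging
import cv2
o=robot.get_obs();print(o['time'],o['tool_pos'],o['ee_rot'],o['width'],robot.tip_extent)
for n in("top","side"):
    cv2.imwrite(f"pics/{n}0.png",imaging.snapshot(n)[:,:,::-1])
    p=imaging.camera_params(n);print(n,p)
E
```

```text
0.0 [ 0.24830374 -0.49014086  0.19482143] [-3.13946699e+00 -2.27935593e-04  4.68822149e-01] 0.09405311111888812 0.011
top {'camera_matrix': array([[438.37420114,   0.        , 323.63008088],
       [  0.        , 438.37420114, 238.9280038 ],
       [  0.        ,   0.        ,   1.        ]]), 'R': array([[-0.0186096 , -0.99952087, -0.02473288],
       [-0.9864689 ,  0.02238546, -0.16241307],
       [ 0.16288891,  0.02137577, -0.98641283]]), 't': array([0.02142563, 0.56139643, 0.94856558])}
side {'camera_matrix': array([[465.13358106,   0.        , 318.16462337],
       [  0.        , 465.13358106, 237.14718156],
       [  0.        ,   0.        ,   1.        ]]), 'R': array([[-0.93398936, -0.3572844 , -0.0034258 ],
       [-0.26358038,  0.69544429, -0.6684928 ],
       [ 0.24122451, -0.62346219, -0.74371072]]), 't': array([0.51536888, 0.22507225, 0.87455748])}
```

View pics/top0.png

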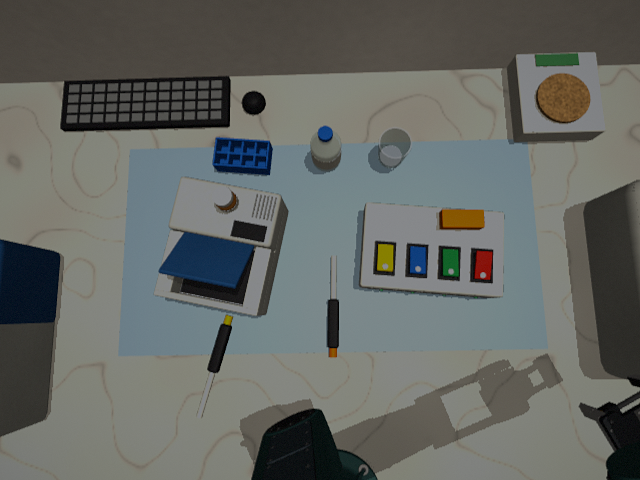

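View pics/side0.png

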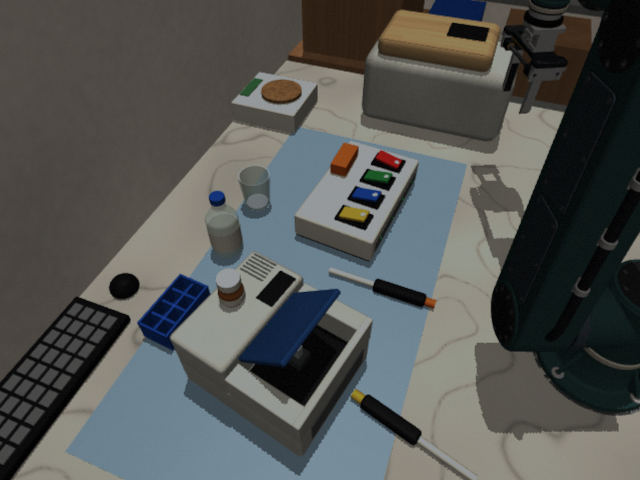

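The top picture shows the photometer at about (222,245) with the lid open. The power unit is at about (432,250), and its rockers run yellow (386,260), blue (417,262), green (450,263), red (482,265). The side view agrees. Next I'll enlarge both machines.

```bash
python3 - <<'E'
import cv2,numpy as np
t=cv2.imread("pics/top0.png");s=cv2.imread("pics/side0.png")
z=lambda im,x,y,w,h,k:cv2.resize(im[y:y+h,x:x+w],None,fx=k,fy=k,interpolation=cv2.INTER_CUBIC)
cv2.imwrite("pics/c1.png",np.hstack([z(t,150,170,145,150,2.7)[:400,:390],z(s,165,250,215,200,1.9)[:380] if 0 else cv2.resize(z(s,165,250,215,200,2)[:400],(400,405))[:400,:400]]) if 0 else z(t,150,170,150,150,4))
cv2.imwrite("pics/c2.png",z(t,355,195,160,110,5))
cv2.imwrite("pics/c3.png",z(s,165,245,215,200,3))
E
```

```text
(no output)
```

View pics/c1.png

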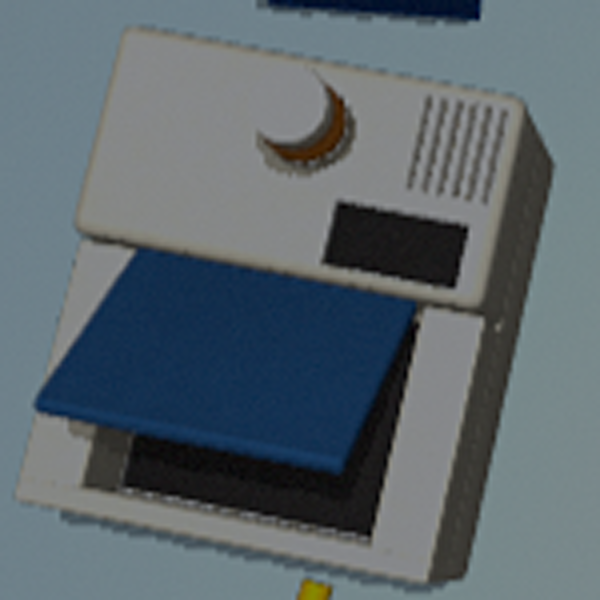

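View pics/c2.png

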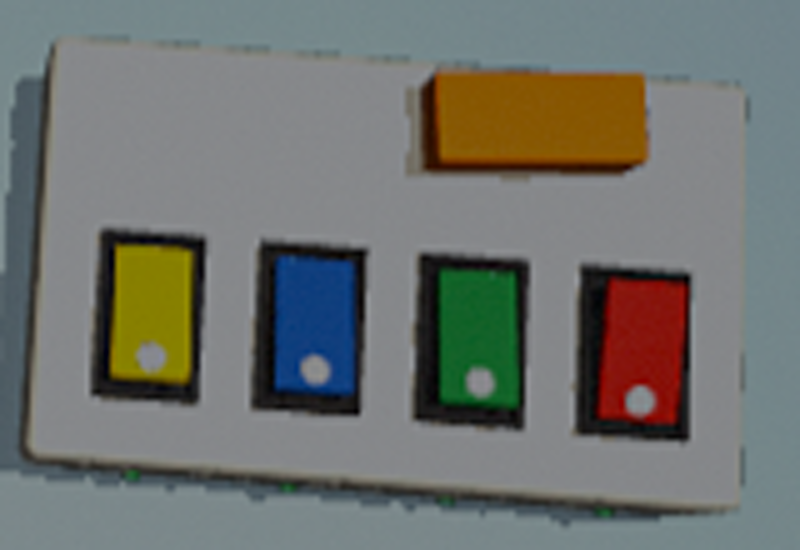

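View pics/c3.png

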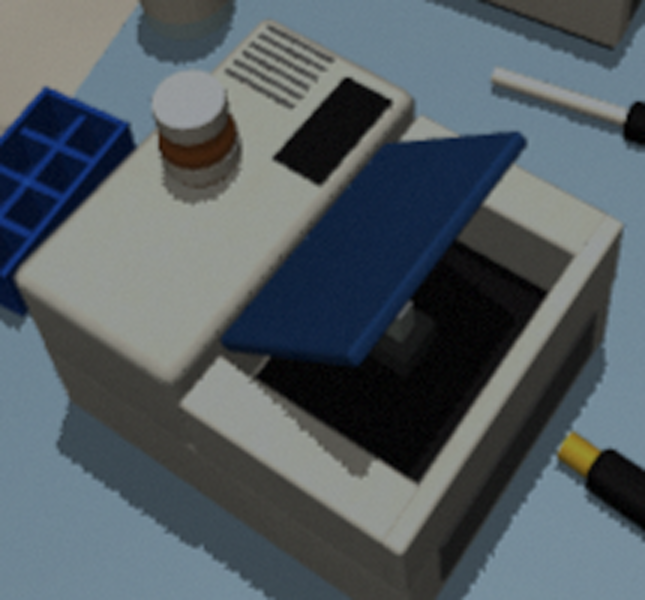

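In c1 the lid's front edge runs from (38,403) to (340,464), and the rear-top corners are (122,28), (522,100), (480,305), (78,232). In c2 the dots are yellow (151,357), blue (315,370), green (480,382), red (640,401). In c3 the lid's front corners are (355,358) near and (525,138) far.

```bash
cat > h.py <<'E'
import numpy as np
from bench import imaging
P={n:imaging.camera_params(n) for n in("top","side")}
def src(x,y,k,ox,oy): return np.array([(x+.5)/k-.5+ox,(y+.5)/k-.5+oy])
def ray(n,uv):
    p=P[n];d=p['R'].T@np.linalg.solve(p['camera_matrix'],[*uv,1]);return -p['R'].T@p['t'],d
def atz(n,uv,z):
    c,d=ray(n,uv);return c+d*(z-c[2])/d[2]
def tri(a,b):
    c1,d1=ray("top",a);c2,d2=ray("side",b)
    s=np.linalg.lstsq(np.c_[d1,-d2],c2-c1,rcond=None)[0]
    return (c1+s[0]*d1+c2+s[1]*d2)/2, np.linalg.norm(c1+s[0]*d1-c2-s[1]*d2)
E
python3 - <<'E'
from h import *
np.set_printoptions(precision=4,suppress=True)
T=lambda x,y:src(x,y,4,150,170);U=lambda x,y:src(x,y,5,355,195);S=lambda x,y:src(x,y,3,165,245)
B=[atz("top",T(*q),.15) for q in[(122,28),(522,100),(480,305),(78,232)]]
for b in B:print("rear",b)
F=[atz("top",T(*q),.13) for q in[(18,498),(432,580)]];print("front",F)
a=B[1]-B[0];w=F[1]-F[0];print("widths",np.linalg.norm(a),np.linalg.norm(w),"yaw",np.degrees(np.arctan2(-a[0],a[1])+0)-180,np.degrees(np.arctan2(w[0],-w[1])),"len",np.linalg.norm((B[0]+B[1])/2-(F[0]+F[1])/2))
Bs=[atz("side",S(*q),.15) for q in[(20,275),(262,20),(412,100),(172,385)]]
for b in Bs:print("rear side cam",b)
print("lidL",tri(T(38,403),S(355,358)));print("lidR",tri(T(340,464),S(525,138)))
for n,q,z in[("y",(151,357),.09),("b",(315,370),.09),("g",(480,382),.09),("r",(640,401),.082)]:print(n,atz("top",U(*q),z))
C=[atz("top",U(*q),.07) for q in[(55,38),(745,87),(738,507),(27,457)]]
for c in C:print("pu",c)
print(np.mean(C,0),np.linalg.norm(C[0]-C[1]),np.linalg.norm(C[1]-C[2]))
E
```

```text
rear [0.6837 0.3058 0.15  ]
rear [0.6395 0.0959 0.15  ]
rear [0.5328 0.1175 0.15  ]
rear [0.5753 0.3248 0.15  ]
front [array([0.441 , 0.3581, 0.13  ]), array([0.3956, 0.1446, 0.13  ])]
widths 0.21456354076727324 0.21827933173295327 yaw -11.886296647908381 -12.006556756729942 len 0.24930315686466917
rear side cam [0.6835 0.3057 0.15  ]
rear side cam [0.6426 0.1016 0.15  ]
rear side cam [0.5335 0.1255 0.15  ]
rear side cam [0.5783 0.3319 0.15  ]
lidL (array([0.4813, 0.3152, 0.2163]), np.float64(0.0006992253198394101))
lidR (array([0.4496, 0.1727, 0.2161]), np.float64(0.00015403423398140258))
y [ 0.4928 -0.1208  0.09  ]
b [ 0.4858 -0.1903  0.09  ]
g [ 0.4792 -0.2599  0.09  ]
r [ 0.4704 -0.3294  0.082 ]
pu [ 0.639  -0.0862  0.07  ]
pu [ 0.6091 -0.3902  0.07  ]
pu [ 0.425  -0.3716  0.07  ]
pu [ 0.4524 -0.0677  0.07  ]
[ 0.5314 -0.2289  0.07  ] 0.30544578625278307 0.18510307016838973
```

```bash
python3 -m pendant '[[2,4.5,1.2,0,0,-4.07,0],[2,4.5,1.2,0,0,-4.07,0],[2,4.5,1.2,0,0,-4.07,0],[2,4.5,1.2,0,0,-4.07,0],[2,4.5,1.2,0,0,-4.07,0],[2,4.5,1.2,0,0,-4.07,0],[2,4.5,1.2,0,0,-4.07,0],[2,4.5,1.2,0,0,-4.07,0]]'
python3 -m pendant '[[0.7,4.5,0,0,0,0,0],[0.7,4.5,0,0,0,0,0],[0.7,4.5,0,0,0,0,0],[0.7,4.5,0,0,0,0,0],[0.7,4.5,0,0,0,0,0],[0.7,4.5,0,0,0,0,0],[0.7,4.5,0,0,0,0,0],[0,0,0,0,0,0,0]]'
```

```text
time: 0.9
tool_pos: [0.4065, -0.1335, 0.2909]
ee_rot: [3.142, 0.0, -0.103]
wrist_force: [0.4, 0.1, -0.4]
width: 0.0335
finger_force: 0.0
time: 1.7
tool_pos: [0.4548, 0.184, 0.2891]
ee_rot: [-3.141, 0.003, -0.092]
wrist_force: [0.2, -0.5, 0.2]
width: 0.0008
finger_force: 0.0
```

```bash
python3 -m pendant '[[1,2.75,0,0,0,0,0],[1,2.75,0,0,0,0,0],[0,0,-2,0,0,0,0],[0,0,-2,0,0,0,0],[0,0,-1.5,0,0,0,0],[0,0,-0.5,0,0,0,0],[0,0,0,0,0,0,0],[0,0,0,0,0,0,0]]'
python3 - <<'E'
from bench import imaging
import cv2,numpy as np
s=imaging.snapshot("side")[:,:,::-1];t=imaging.snapshot("top")[:,:,::-1]
cv2.imwrite("pics/l1.png",np.hstack([cv2.resize(s[200:440,160:400],(400,400)),cv2.resize(t[150:330,130:310],(400,400))]))
E
```

```text
time: 2.5
tool_pos: [0.4757, 0.2342, 0.2317]
ee_rot: [-3.141, -0.001, -0.1]
wrist_force: [0.1, 0.6, 0.8]
width: 0.0007
finger_force: 0.0
```

View pics/l1.png

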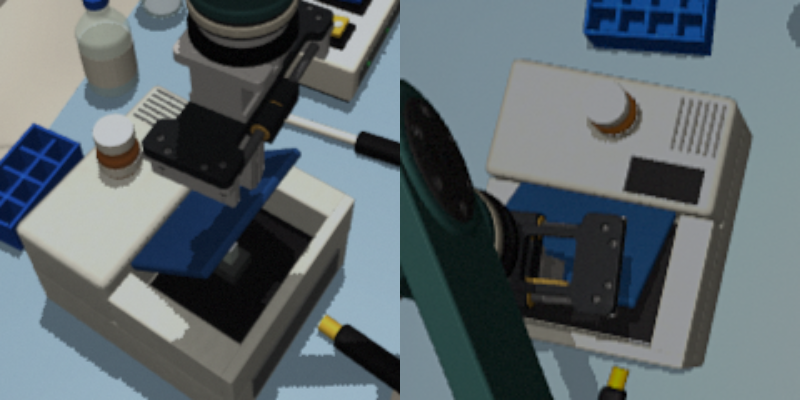

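The closed fingers hang over the middle of the lid near its front edge, in both views, and clear of the jar. I'll push down along the lid's arc.

```bash
python3 -m pendant '[[-0.2,0.1,-1,0,0,0,0],[-0.3,0.1,-1,0,0,0,0],[-0.4,0.1,-1,0,0,0,0],[-0.4,0.1,-1,0,0,0,0],[-0.4,0.1,-1,0,0,0,0],[-0.4,0.1,-1,0,0,0,0],[0,0,0,0,0,0,0]]'
python3 -m pendant '[[-0.3,0.1,-0.6,0,0,0,0],[-0.3,0.1,-0.6,0,0,0,0],[0,0,-0.4,0,0,0,0],[0,0,-0.2,0,0,0,0],[0,0,0,0,0,0,0],[0,0,0,0,0,0,0]]'
```

```text
time: 3.3
tool_pos: [0.4529, 0.2401, 0.1683]
ee_rot: [3.14, 0.003, -0.099]
wrist_force: [-0.4, 0.9, -0.0]
width: 0.0009
finger_force: 0.0
time: 3.9
tool_pos: [0.4485, 0.2424, 0.1527]
ee_rot: [3.141, -0.0, -0.1]
wrist_force: [-0.0, 0.1, -0.7]
width: 0.0004
finger_force: 0.0
```

```bash
python3 -m pendant '[[0,0,-0.2,0,0,0,0],[0,0,0,0,0,0,0]]'
python3 -m pendant '[[0,0,-0.2,0,0,0,0],[0,0,0,0,0,0,0]]'
python3 - <<'E'
from bench import imaging
import cv2,numpy as np
s=imaging.snapshot("side")[:,:,::-1];t=imaging.snapshot("top")[:,:,::-1]
cv2.imwrite("pics/l2.png",np.hstack([cv2.resize(s[200:440,160:400],(400,400)),cv2.resize(t[150:330,130:310],(400,400))]))
E
```

```text
time: 4.1
tool_pos: [0.4485, 0.2425, 0.1506]
ee_rot: [-3.141, -0.0, -0.1]
wrist_force: [0.1, 0.3, 0.4]
width: 0.0005
finger_force: 0.2
time: 4.3
tool_pos: [0.4483, 0.2425, 0.1485]
ee_rot: [-3.142, 0.0, -0.099]
wrist_force: [0.4, 0.5, -0.4]
width: 0.0005
finger_force: 0.3
```

View pics/l2.png

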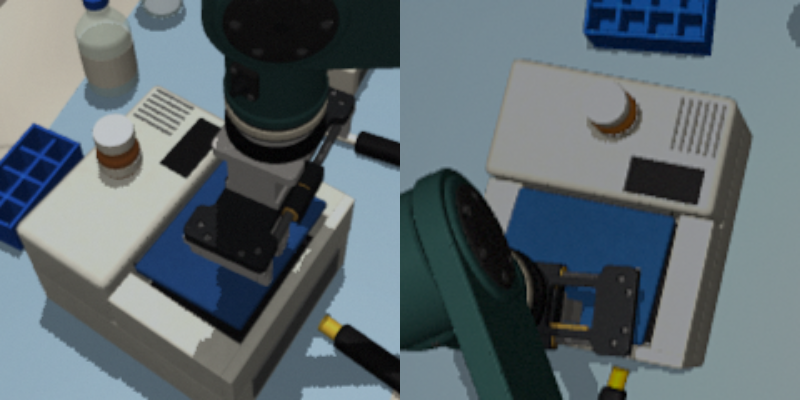

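The lid is nearly flat, with a slight gap possibly left at its front edge. I'll keep pressing until the force rises.

```bash
for i in 1; do :; done; python3 -m pendant '[[0,0,-0.2,0,0,0,0],[0,0,0,0,0,0,0]]'
python3 -m pendant '[[0,0,-0.2,0,0,0,0],[0,0,0,0,0,0,0]]'
```

```text
time: 4.6
tool_pos: [0.4483, 0.2425, 0.1465]
ee_rot: [3.142, 0.0, -0.099]
wrist_force: [0.2, 1.0, -0.1]
width: 0.0003
finger_force: 0.2
time: 4.8
tool_pos: [0.4482, 0.2425, 0.1444]
ee_rot: [3.141, 0.0, -0.099]
wrist_force: [0.6, 0.9, 0.5]
width: 0.0002
finger_force: 0.2
```

```bash
python3 - <<'E'
from h import *
from bench import robot
import cv2
o=robot.get_obs();tip=o['tool_pos']-np.array([0,0,.011]);print(tip,o['wrist_force'],o['joint_torque'])
a=np.radians(-12);x=np.array([np.cos(a),np.sin(a),0]);y=np.array([-x[1],x[0],0]);O=np.array([.552,.2235,0])
L=[O+x*u+y*v+np.array([0,0,.14]) for u,v in[(-.003,.075),(-.125,.075),(-.125,-.075),(-.003,-.075)]]
out=[]
for n,(x0,y0,w,h,k) in {"side":(230,270,120,120,3.3),"top":(180,220,120,120,3.3)}.items():
    p=P[n];im=imaging.snapshot(n)[:,:,::-1]
    c=cv2.resize(im[y0:y0+h,x0:x0+w],None,fx=k,fy=k,interpolation=cv2.INTER_CUBIC)
    c=cv2.convertScaleAbs(c,alpha=1.8)
    def pr(X):
        q=p['camera_matrix']@(p['R']@X+p['t']);q=q[:2]/q[2];return tuple(int(v) for v in ((q-[x0,y0]+.5)*k-.5).round())
    cv2.polylines(c,[np.array([pr(X) for X in L])],True,(0,255,0),1)
    cv2.circle(c,pr(tip),3,(0,0,255),1);out.append(c)
cv2.imwrite("pics/l3.png",np.hstack(out))
E
```

```text
[0.44824446 0.24246646 0.13340305] [0.59864945 0.86610488 0.52377883] [-1.67293190e-01 -3.03074241e+01 -2.96647936e+01 -1.33635770e-01
 -5.44994592e-02 -2.20064816e-03]
```

View pics/l3.png

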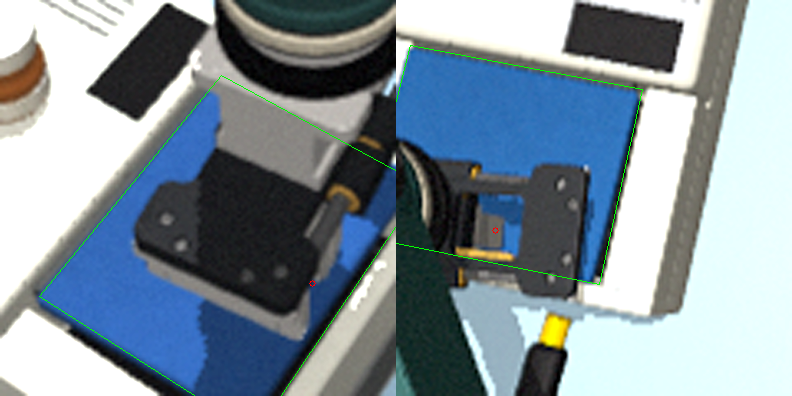

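Both views show the lid within about 2 mm of the shut outline (green), with the fingers over it, but the wrist force is still near zero. I'll press on in small steps until the force shows the stop.

```bash
python3 -m pendant '[[0,0,-0.15,0,0,0,0],[0,0,0,0,0,0,0]]'
python3 -m pendant '[[0,0,-0.15,0,0,0,0],[0,0,0,0,0,0,0]]'
python3 -m pendant '[[0,0,-0.15,0,0,0,0],[0,0,0,0,0,0,0]]'
```

```text
time: 5.1
tool_pos: [0.4483, 0.2424, 0.143]
ee_rot: [3.141, 0.0, -0.099]
wrist_force: [0.2, 0.3, -0.7]
width: 0.0001
finger_force: 0.2
time: 5.3
tool_pos: [0.4483, 0.2424, 0.1415]
ee_rot: [3.141, 0.0, -0.099]
wrist_force: [-0.5, 0.3, -0.3]
width: 0.0001
finger_force: 0.2
time: 5.5
tool_pos: [0.4483, 0.2425, 0.14]
ee_rot: [3.142, 0.0, -0.099]
wrist_force: [0.1, 0.2, 0.6]
width: 0.0003
finger_force: 0.2
```

```bash
python3 - <<'E'
from h import *
import cv2
w=imaging.snapshot("wrist")[:,:,::-1];s=imaging.snapshot("side")[:,:,::-1]
cv2.imwrite("pics/w_raw.png",w);cv2.imwrite("pics/s_raw5.png",s)
p=P["side"]
a=np.radians(-12);x=np.array([np.cos(a),np.sin(a),0]);y=np.array([-x[1],x[0],0]);O=np.array([.552,.2235,0])
for u,v,z in[(-.125,.075,.14),(-.125,.075,.13),(-.14,.11,.13),(-.14,-.11,.13)]:
    q=p['camera_matrix']@(p['R']@(O+x*u+y*v+[0,0,z])+p['t']);print(q[:2]/q[2])
A=cv2.convertScaleAbs(cv2.resize(w,(480,360)),alpha=1.5)
B=cv2.convertScaleAbs(cv2.resize(s[320:420,240:320],(320,400),interpolation=cv2.INTER_CUBIC),alpha=1.8)
c=np.zeros((400,800,3),np.uint8);c[:360,:480]=A;c[:,480:]=B
cv2.imwrite("pics/m.png",c)
E
```

```text
[306.89766421 401.19981395]
[307.04346269 403.96190455]
[302.07527384 430.02215298]
[375.74361497 317.81977125]
```

View pics/m.png

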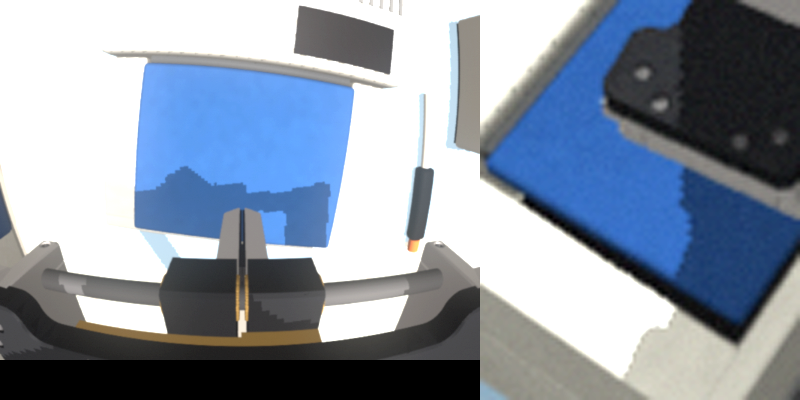

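The wrist view shows the closed tips over mid-width near the lid's front edge. In the side crop the lid's front-near corner is at raw (304,403). To see whether the lid is still following the fingers, I'll compare with the earlier frame numerically.

```bash
python3 - <<'E'
import cv2,numpy as np
np.set_printoptions(linewidth=200)
new=cv2.imread("pics/s_raw5.png");old=np.zeros_like(new);old[200:440,160:400]=cv2.resize(cv2.imread("pics/l2.png")[:,:400],(240,240),interpolation=cv2.INTER_AREA)
ini=cv2.imread("pics/side0.png")
for c in(262,275,288,300):
    for n,i in(("old",old),("new",new)):print(c,n,"B-R rows 366..409",(i[366:410,c,0].astype(int)-i[366:410,c,2]).tolist())
    print("   gray new",new[366:410,c].mean(1).astype(int).tolist())
g=lambda i:cv2.cvtColor(i,cv2.COLOR_BGR2GRAY)
for nm,(r,c,h,w) in{"edge":(370,258,40,50),"static":(225,215,50,60)}.items():
    print(nm,cv2.phaseCorrelate(g(old)[r:r+h,c:c+w].astype(float),g(new)[r:r+h,c:c+w].astype(float)))
E
```

```text
262 old B-R rows 366..409 [77, 77, 79, 79, 78, 73, 63, 49, 28, 11, 3, 1, -3, -6, -5, -3, -3, -4, -4, -4, -4, -3, -2, -1, -1, -2, -2, -3, -3, -4, -2, -2, -2, -3, -3, -2, -1, -5, -9, -11, -9, -7, -6, -6]
262 new B-R rows 366..409 [77, 78, 77, 80, 79, 78, 74, 64, 46, 24, 5, -1, -4, -8, -6, -2, -4, -4, -5, -6, -4, -2, -2, -2, -2, -2, -3, -4, -4, -3, -3, -2, -3, -2, -2, -3, -1, -3, -10, -11, -9, -8, -6, -7]
   gray new [66, 67, 67, 67, 67, 67, 62, 55, 40, 23, 11, 10, 46, 127, 182, 189, 186, 188, 187, 187, 187, 187, 188, 190, 189, 188, 187, 188, 187, 188, 187, 187, 187, 186, 188, 187, 187, 188, 177, 153, 105, 80, 77, 79]
275 old B-R rows 366..409 [77, 76, 77, 77, 77, 78, 79, 80, 80, 80, 80, 79, 78, 70, 56, 37, 17, 3, 0, 0, -1, -5, -8, -6, -6, -6, -6, -5, -4, -3, -2, -2, -2, -2, -2, -3, -2, -2, -1, -2, 0, 0, 0, 0]
275 new B-R rows 366..409 [79, 80, 79, 79, 80, 78, 79, 79, 79, 81, 80, 81, 81, 80, 75, 64, 45, 22, 6, 2, 0, -7, -10, -8, -7, -5, -5, -4, -5, -4, -2, -2, -2, -1, -3, -3, -3, -2, -3, -2, -1, -2, 0, 0]
   gray new [67, 67, 66, 66, 69, 68, 69, 70, 67, 68, 69, 68, 69, 69, 64, 56, 38, 2
[... 774 characters left out ...]
44, 45, 44, 45, 45, 46, 46, 46, 46, 45, 45, 45, 46, 46, 46, 46, 47, 46, 46, 45, 45, 46, 46, 46, 45, 46, 43, 35, 21, 6, 1, 1, -1, 0, 2, -1, -7, -9, -10, -9, -10, -9]
300 new B-R rows 366..409 [35, 45, 45, 45, 44, 45, 43, 45, 45, 45, 46, 45, 45, 47, 44, 46, 46, 47, 47, 48, 47, 46, 47, 47, 48, 45, 46, 46, 48, 48, 46, 41, 28, 9, 1, 0, 0, -2, -7, -10, -9, -8, -9, -9]
   gray new [44, 38, 36, 38, 39, 38, 39, 40, 38, 39, 38, 38, 38, 38, 40, 39, 37, 39, 39, 40, 40, 39, 41, 38, 38, 39, 40, 39, 38, 39, 39, 35, 26, 14, 7, 10, 10, 27, 70, 103, 110, 110, 110, 113]
edge ((0.02393128654585297, -0.09406481955868173), 1.02457939357565)
static ((0.04155328327620467, -0.005001759207555523), 1.0145527559195777)
```

The lid's front edge moved down about 2.3 px while the fingers went down 8.5 mm, and a dark gap is still under it. So it is still following and not yet shut, and I'll keep pressing.

```bash
python3 -m pendant '[[0,0,-0.2,0,0,0,0],[0,0,0,0,0,0,0]]'
python3 -m pendant '[[0,0,-0.2,0,0,0,0],[0,0,0,0,0,0,0]]'
python3 -m pendant '[[0,0,-0.2,0,0,0,0],[0,0,0,0,0,0,0]]'
```

```text
time: 5.8
tool_pos: [0.4483, 0.2425, 0.1379]
ee_rot: [3.142, 0.0, -0.1]
wrist_force: [0.5, 0.1, 0.3]
width: 0.0002
finger_force: 0.1
time: 6.0
tool_pos: [0.4483, 0.2425, 0.1359]
ee_rot: [3.142, 0.0, -0.099]
wrist_force: [0.1, 0.0, -0.4]
width: 0.0004
finger_force: 0.1
time: 6.2
tool_pos: [0.4483, 0.2425, 0.1339]
ee_rot: [3.141, 0.0, -0.099]
wrist_force: [0.1, 0.2, 0.5]
width: 0.0004
finger_force: 0.0
```

```bash
cat > e.py <<'E'
import cv2,numpy as np,sys
from bench import imaging
new=imaging.snapshot("side")[:,:,::-1].copy();cv2.imwrite(f"pics/{sys.argv[1]}.png",new)
t=imaging.snapshot("top")[:,:,::-1].copy();cv2.imwrite(f"pics/{sys.argv[1]}_top.png",t)
old=np.zeros_like(new);old[200:440,160:400]=cv2.resize(cv2.imread("pics/l2.png")[:,:400],(240,240),interpolation=cv2.INTER_AREA)
def edges(i,c):
    d=i[340:420,c,0].astype(float)-i[340:420,c,2];m=i[340:420,c].mean(1)
    h=np.median(d[5:15])/2
    b=np.where((d[:-1]>h)&(d[1:]<=h))[0][-1];b2=b+(d[b]-h)/(d[b]-d[b+1])
    w=b+np.argmax(m[b+2:]>60)+2
    return round(340+b2,2),340+int(w)
for c in(250,262,270,275,282,288,295,300):
    print(c,"l2",edges(old,c),"m",edges(cv2.imread("pics/s_raw5.png"),c),"now",edges(new,c))
E
python3 e.py s6
```

```text
250 l2 (np.float64(366.77), 368) m (np.float64(367.31), 369) now (np.float64(367.68), 369)
262 l2 (np.float64(373.57), 379) m (np.float64(374.36), 379) now (np.float64(375.0), 379)
270 l2 (np.float64(378.06), 384) m (np.float64(379.3), 384) now (np.float64(380.43), 384)
275 l2 (np.float64(382.8), 387) m (np.float64(386.0), 387) now (np.float64(385.0), 387)
282 l2 (np.float64(387.88), 392) m (np.float64(389.0), 392) now (np.float64(389.92), 392)
288 l2 (np.float64(394.25), 396) m (np.float64(394.0), 396) now (np.float64(393.78), 396)
295 l2 (np.float64(398.33), 401) m (np.float64(396.91), 401) now (np.float64(399.0), 401)
300 l2 (np.float64(402.33), 404) m (np.float64(399.97), 404) now (np.float64(401.79), 404)
```

It is still following, with about 3 mm left at the front edge.

```bash
python3 -m pendant '[[0,0,-0.15,0,0,0,0],[0,0,0,0,0,0,0]]'
python3 -m pendant '[[0,0,-0.15,0,0,0,0],[0,0,0,0,0,0,0]]'
python3 -m pendant '[[0,0,-0.15,0,0,0,0],[0,0,0,0,0,0,0]]'; python3 e.py s7
```

```text
time: 6.5
tool_pos: [0.4483, 0.2424, 0.1325]
ee_rot: [3.141, 0.0, -0.1]
wrist_force: [-0.0, -0.8, -0.3]
width: 0.0001
finger_force: 0.0
time: 6.7
tool_pos: [0.4483, 0.2424, 0.131]
ee_rot: [3.141, 0.0, -0.099]
wrist_force: [0.3, 0.6, -0.7]
width: 0.0007
finger_force: 0.0
time: 6.9
tool_pos: [0.4484, 0.2425, 0.1307]
ee_rot: [-3.141, -0.001, -0.099]
wrist_force: [-1.6, -1.6, 4.4]
width: 0.0007
finger_force: 2.3
250 l2 (np.float64(366.77), 368) m (np.float64(367.31), 369) now (np.float64(367.98), 369)
262 l2 (np.float64(373.57), 379) m (np.float64(374.36), 379) now (np.float64(375.19), 379)
270 l2 (np.float64(378.06), 384) m (np.float64(379.3), 384) now (np.float64(380.67), 384)
275 l2 (np.float64(382.8), 387) m (np.float64(386.0), 387) now (np.float64(409.25), 411)
282 l2 (np.float64(387.88), 392) m (np.float64(389.0), 392) now (np.float64(390.58), 392)
288 l2 (np.float64(394.25), 396) m (np.float64(394.0), 396) now (np.float64(394.47), 396)
295 l2 (np.float64(398.33), 401) m (np.float64(396.91), 401) now (np.float64(399.2), 401)
300 l2 (np.float64(402.33), 404) m (np.float64(399.97), 404) now (np.float64(402.33), 404)
```

```bash
python3 -m pendant '[[0,0,-0.1,0,0,0,0],[0,0,0,0,0,0,0]]'
python3 -m pendant '[[0,0,-0.1,0,0,0,0],[0,0,0,0,0,0,0]]'; python3 e.py s8|tail -1
```

```text
time: 7.2
tool_pos: [0.4485, 0.2425, 0.1307]
ee_rot: [-3.141, -0.001, -0.099]
wrist_force: [-2.9, -2.0, 8.4]
width: 0.0011
finger_force: 4.3
time: 7.4
tool_pos: [0.4485, 0.2425, 0.1306]
ee_rot: [-3.141, -0.002, -0.099]
wrist_force: [-4.2, -2.2, 11.8]
width: 0.0007
finger_force: 6.0
300 l2 (np.float64(402.33), 404) m (np.float64(399.97), 404) now (np.float64(402.67), 404)
```

The stop is reached: the force went up to 12 N with no further travel, and the lid's edge is level with the rim. I'll lift off and go over to the blue rocker.

```bash
python3 -m pendant '[[0,0,1,0,0,0,0],[0,0,3,0,0,0,0],[0,0,3,0,0,0,0],[0.4,-4,0,0,0,0,0],[0.4,-4.5,0,0,0,0,0],[0.4,-4.5,0,0,0,0,0],[0.4,-4.5,0,0,0,0,0],[0.4,-4.5,0,0,0,0,0]]'
python3 -m pendant '[[0.4,-4.5,0,0,0,0,0],[0.4,-4.5,0,0,0,0,0],[0.4,-4.5,0,0,0,0,0],[0.4,-4.5,0,0,0,0,0],[0.4,-3.3,0,0,0,0,0],[0,0,0,0,0,0,0],[0,0,0,0,0,0,0]]'
```

```text
time: 8.3
tool_pos: [0.4684, 0.0208, 0.1976]
ee_rot: [3.141, -0.001, -0.099]
wrist_force: [0.9, 0.3, 0.6]
width: 0.0003
finger_force: 0.0
time: 9.0
tool_pos: [0.4882, -0.1909, 0.1971]
ee_rot: [-3.141, 0.001, -0.101]
wrist_force: [1.5, 0.1, -0.6]
width: 0.0004
finger_force: 0.0
```

```bash
python3 - <<'E'
from h import *
import cv2
from bench import robot
np.set_printoptions(precision=4,suppress=True)
o=robot.get_obs();print(o['tool_pos'],o['wrist_force'])
im=imaging.snapshot("wrist")[:,:,::-1];w=imaging.camera_params("wrist");cv2.imwrite("pics/w2.png",im)
print(w['camera_matrix'],w['R'],w['t'])
K=w['camera_matrix']
def und(uv):
    d=(np.array(uv)-K[:2,2])/K[0,0];r=np.hypot(*d);v=np.array([*(d/max(r,1e-9)*np.sin(r)),np.cos(r)]);return w['R'].T@v
c=-w['R'].T@w['t'];print("cam",c)
g=im.astype(int);hsv=cv2.cvtColor(im,cv2.COLOR_BGR2HSV)
for n,lo,hi in(("y",22,35),("b",100,125),("g",50,80),("r",0,6)):
    m=cv2.inRange(hsv,(lo,120,40),(hi,255,255));k,_,st,ce=cv2.connectedComponentsWithStats(m)
    for i in range(1,k):
        if st[i,4]>150:
            d=und(ce[i]);print(n,st[i],ce[i],c+d*(.082-c[2])/d[2])
X=o['tool_pos']+[0,0,.0];
for dz in(-.011,.009):
    q=w['R']@(o['tool_pos']+[0,0,dz])+w['t'];r=np.arccos(q[2]/np.linalg.norm(q));print("tip px",dz,K[:2,2]+K[0,0]*r*q[:2]/np.hypot(*q[:2]))
cv2.imwrite("pics/w2v.png",im)
E
```

```text
[ 0.4882 -0.1909  0.1971] [ 1.5281  0.1264 -0.6118]
[[371.6483   0.     322.4795]
 [  0.     371.6483 239.3822]
 [  0.       0.       1.    ]] [[-0.0991 -0.9951  0.0001]
 [-0.9542  0.095   0.2835]
 [-0.2821  0.028  -0.959 ]] [-0.1405  0.4549  0.5369]
cam [ 0.5716 -0.1981  0.3859]
y [ 219  174   41   71 2370] [239.046  204.6456] [ 0.5197 -0.122   0.082 ]
b [   0    0   44   69 2440] [20.0684 32.3803] [0.7375 0.1023 0.082 ]
b [ 302  173   41   72 2723] [322.0062 206.4249] [ 0.5107 -0.1917  0.082 ]
g [ 386  175   38   69 2277] [404.8485 206.3632] [ 0.5043 -0.2615  0.082 ]
r [ 459  177   44   65 2094] [480.1433 207.3701] [ 0.4978 -0.3312  0.082 ]
tip px -0.011 [324.2727 279.9783]
tip px 0.009 [324.4436 294.4616]
```

View pics/w2v.png

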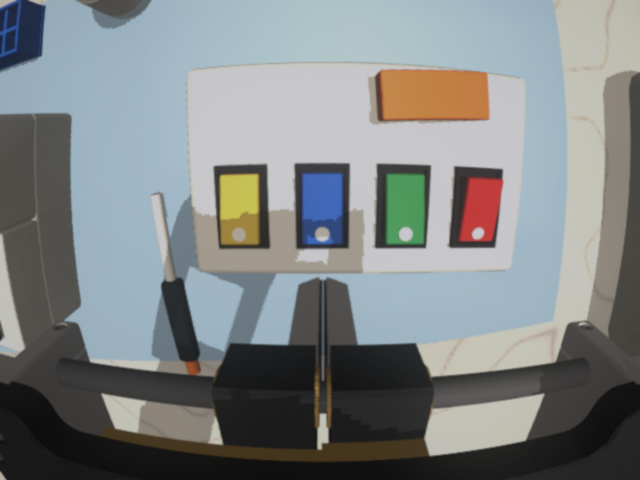

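The wrist view puts the blue dot at (322,234) with the closed tips at (323,278), in front of it, so the kinematics and dot estimates agree. Before going on I'll check the lid angle from the now unobstructed views in code, because the stop came lower than I expected.

```bash
python3 - <<'E'
from h import *
import cv2
np.set_printoptions(precision=4,suppress=True)
ims={}
for n in("top","side"):
    im=imaging.snapshot(n)[:,:,::-1].copy();cv2.imwrite(f"pics/{n}9.png",im);ims[n]=im
Q={}
for n,im0 in ims.items():
    im=cv2.resize(im0,None,fx=4,fy=4,interpolation=cv2.INTER_CUBIC)
    m=cv2.inRange(cv2.cvtColor(im,cv2.COLOR_BGR2HSV),(98,130,30),(125,255,255))
    k,l,st,ce=cv2.connectedComponentsWithStats(m)
    for i in range(1,k):
        if st[i,4]>5000:
            h=cv2.convexHull(np.argwhere(l==i)[:,::-1].astype(np.int32));ap=cv2.approxPolyDP(h,12,True)[:,0]
            print(n,st[i]//4,[tuple(np.round((p+.5)/4-.5,1)) for p in ap],st[i,4]/cv2.contourArea(h))
# wrist at lid time
im=cv2.imread("pics/w_raw.png");w=imaging.camera_params("wrist");K=w['camera_matrix'];R=w['R']
C=np.array([.4483,.2425,.140])+np.array([.0834,-.0072,.1888])
def und(uv):
    d=(np.array(uv)-K[:2,2])/K[0,0];r=np.hypot(*d);return R.T@np.array([*(d/r*np.sin(r)),np.cos(r)])
c4=[(196,83),(471,116),(437,329),(180,303)]
for z in(.12,.13,.14,.15,.16):
    X=[C+und(p)*(z-C[2])/und(p)[2] for p in c4];print(z,np.linalg.norm(X[0]-X[1]),np.linalg.norm(X[2]-X[3]),np.linalg.norm(X[1]-X[2]),(X[2]+X[3])/2)
E
```

```text
top [ 212  137   60   37 7665] [(np.float64(272.1), np.float64(148.1)), (np.float64(269.1), np.float64(174.4)), (np.float64(217.1), np.float64(170.6)), (np.float64(212.1), np.float64(163.9)), (np.float64(216.6), np.float64(137.1)), (np.float64(268.4), np.float64(140.6))] 0.989862792574657
top [  170   235    83    70 16983] [(np.float64(252.4), np.float64(248.1)), (np.float64(240.1), np.float64(305.1)), (np.float64(169.9), np.float64(290.9)), (np.float64(184.4), np.float64(235.1))] 0.9937173157798501
top [    0   240    59    84 17569] [(np.float64(57.9), np.float64(253.1)), (np.float64(53.1), np.float64(320.6)), (np.float64(-0.4), np.float64(323.4)), (np.float64(-0.4), np.float64(239.6))] 0.9946008675408119
side [  137   274    72    76 10096] [(np.float64(207.4), np.float64(285.9)), (np.float64(209.1), np.float64(293.6)), (np.float64(172.4), np.float64(349.6)), (np.float64(143.9), np.float64(335.1)), (np.float64(137.6), np.float64(321.4)), (np.float64(179.6), np.float64(273.9))] 0.8690955260496245
side [  241   296   114   107 25971] [(np.float64(355.1), np.float64(328.1)), (np.float64(305.1), np.float64(402.9)), (np.float64(241.6), np.float64(361.6)), (np.float64(295.6), np.float64(295.6))] 0.9934067405200977
0.12 0.1598253340238507 0.1712516027580801 0.1376522602064644 [0.4185 0.2549 0.12  ]
0.13 0.1521708640035514 0.16304989764514516 0.13105971900883667 [0.4239 0.254  0.13  ]
0.14 0.14451639398325203 0.1548481925322103 0.12446717781120908 [0.4293 0.2531 0.14  ]
0.15 0.13686192396295266 0.14664648741927547 0.1178746366135815 [0.4347 0.2521 0.15  ]
0.16 0.1292074539426533 0.1384447823063406 0.11128209541595387 [0.4402 0.2512 0.16  ]
```

The wrist and side views put the shut lid's front at the right height (corner at (305,403), predicted (303,403)). So it is shut, and the real contact end lies about 9 mm above the TCP rather than 11 mm below it. I'll press blue under force control.

```bash
python3 -m pendant '[[-0.3,0,-2.5,0,0,0,0],[0,0,-2.5,0,0,0,0],[0,0,-2.5,0,0,0,0],[0,0,-1.5,0,0,0,0],[0,0,-0.5,0,0,0,0],[0,0,0,0,0,0,0]]'
python3 -m pendant '[[0,0,-0.4,0,0,0,0],[0,0,-0.4,0,0,0,0],[0,0,0,0,0,0,0]]'
python3 -m pendant '[[0,0,-0.4,0,0,0,0],[0,0,-0.2,0,0,0,0],[0,0,0,0,0,0,0]]'
```

```text
time: 9.75
tool_pos: [0.4853, -0.1899, 0.1025]
ee_rot: [-3.141, 0.001, -0.098]
wrist_force: [-0.0, 0.6, 0.6]
width: 0.0001
finger_force: 0.0
time: 10.05
tool_pos: [0.4854, -0.1906, 0.0948]
ee_rot: [3.141, -0.0, -0.1]
wrist_force: [0.1, -0.8, 0.6]
width: 0.0005
finger_force: 0.0
time: 10.35
tool_pos: [0.4851, -0.1904, 0.0883]
ee_rot: [-3.141, 0.001, -0.1]
wrist_force: [0.2, -0.0, 0.2]
width: 0.0006
finger_force: 0.0
```

```bash
python3 -m pendant '[[0,0,-0.3,0,0,0,0],[0,0,-0.3,0,0,0,0]]'
python3 -m pendant '[[0,0,-0.3,0,0,0,0],[0,0,-0.2,0,0,0,0],[0,0,0,0,0,0,0]]'
python3 -m pendant '[[0,0,-0.2,0,0,0,0],[0,0,0,0,0,0,0]]'
```

```text
time: 10.55
tool_pos: [0.4854, -0.1906, 0.0826]
ee_rot: [3.141, -0.0, -0.1]
wrist_force: [0.7, 0.4, -0.5]
width: 0.0003
finger_force: 0.0
time: 10.85
tool_pos: [0.4852, -0.1905, 0.0773]
ee_rot: [-3.142, 0.0, -0.1]
wrist_force: [0.0, 0.1, 0.0]
width: 0.0005
finger_force: 0.0
time: 11.05
tool_pos: [0.4854, -0.1906, 0.0758]
ee_rot: [3.141, -0.0, -0.1]
wrist_force: [-1.9, -0.9, 2.1]
width: 0.0004
finger_force: 0.8
```

```bash
python3 -m pendant '[[0,0,-0.1,0,0,0,0],[0,0,0,0,0,0,0]]'
python3 -m pendant '[[0,0,-0.1,0,0,0,0],[0,0,0,0,0,0,0]]'
python3 -m pendant '[[0,0,-0.1,0,0,0,0],[0,0,0,0,0,0,0]]'
```

```text
time: 11.25
tool_pos: [0.4854, -0.1906, 0.0749]
ee_rot: [3.141, -0.0, -0.099]
wrist_force: [-2.1, -0.7, 3.4]
width: 0.0005
finger_force: 1.7
time: 11.45
tool_pos: [0.4853, -0.1906, 0.0737]
ee_rot: [3.141, 0.0, -0.099]
wrist_force: [-2.8, 0.3, 4.6]
width: 0.0001
finger_force: 1.8
time: 11.65
tool_pos: [0.4853, -0.1906, 0.0734]
ee_rot: [3.141, -0.0, -0.099]
wrist_force: [-2.0, 1.0, 6.2]
width: 0.0005
finger_force: 3.4
```

```bash
python3 -m pendant '[[0,0,-0.2,0,0,0,0],[0,0,0,0,0,0,0]]'
python3 -m pendant '[[0,0,-0.15,0,0,0,0],[0,0,0,0,0,0,0],[0,0,0,0,0,0,0]]'
```

```text
time: 11.85
tool_pos: [0.4854, -0.1906, 0.0731]
ee_rot: [3.141, -0.001, -0.099]
wrist_force: [-5.5, 2.5, 11.9]
width: 0.0006
finger_force: 6.9
time: 12.15
tool_pos: [0.4855, -0.1907, 0.0729]
ee_rot: [3.141, -0.001, -0.099]
wrist_force: [-7.8, 3.8, 17.7]
width: 0.0001
finger_force: 9.5
```

The hard stop is at TCP z = 0.073, just where "fully on" should be. I'll lift, shift to the yellow rocker, and check blue's dot in code.

```bash
python3 -m pendant '[[0,0,1,0,0,0,0],[0,0,2,0,0,0,0],[0,0,3,0,0,0,0],[0.2,2,3,0,0,0,0],[0.2,2.5,2.5,0,0,0,0],[0.3,2.4,0.3,0,0,0,0],[0,0,0,0,0,0,0],[0,0,0,0,0,0,0]]'
python3 - <<'E'
from h import *
import cv2
from bench import robot
np.set_printoptions(precision=4,suppress=True)
print(robot.get_obs()['tool_pos'])
def dots(im,box):
    x,y,w,h=box;c=cv2.resize(im[y:y+h,x:x+w],None,fx=4,fy=4,interpolation=cv2.INTER_CUBIC)
    hsv=cv2.cvtColor(c,cv2.COLOR_BGR2HSV);out={}
    for n,lo,hi in(("y",22,36),("b",100,125),("g",50,80),("r",0,6)):
        m=cv2.inRange(hsv,(lo,130,40),(hi,255,255));k,l,st,ce=cv2.connectedComponentsWithStats(m)
        if k<2: continue
        i=1+np.argmax(st[1:,4]);x0,y0,ww,hh=st[i,:4]
        h=np.zeros_like(m);cv2.fillPoly(h,[cv2.convexHull(np.argwhere(l==i)[:,::-1].astype(np.int32))],255)
        d=cv2.inRange(hsv,(0,0,70),(180,90,255))&cv2.erode(h,np.ones((5,5)))
        yx=np.argwhere(d>0)
        out[n]=(np.round(yx.mean(0)[::-1]/4+[x,y],2) if len(yx) else None, np.round(ce[i]/4+[x,y],2),len(yx))
    return out
for n,b in(("wrist",(180,140,340,130)),):
    for f in("pics/w2.png",None):
        im=cv2.imread(f) if f else imaging.snapshot(n)[:,:,::-1].copy()
        if not f: cv2.imwrite("pics/w3.png",im)
        print(n,f,dots(im,(120,120,420,150)))
old=cv2.imread("pics/side0.png");new=imaging.snapshot("side")[:,:,::-1].copy();cv2.imwrite("pics/side10.png",new)
for im in(old,new):print("side",dots(im,(330,145,80,85)))
old=cv2.imread("pics/top0.png");new=imaging.snapshot("top")[:,:,::-1].copy();cv2.imwrite("pics/top10.png",new)
for im in(old,new):print("top",dots(im,(370,235,130,55)))
E
```

```text
time: 12.95
tool_pos: [0.4924, -0.1214, 0.1865]
ee_rot: [3.141, 0.0, -0.098]
wrist_force: [0.9, -0.7, -0.7]
width: 0.0005
finger_force: 0.0
[ 0.4924 -0.1214  0.1865]
wrist pics/w2.png {'y': (array([238.95, 234.46]), array([239.4 , 204.66]), 2546), 'b': (array([322.29, 233.9 ]), array([322.31, 206.44]), 3101), 'r': (array([477.86, 233.4 ]), array([480.68, 207.76]), 1939)}
wrist None {'y': (array([321.67, 234.83]), array([321.6 , 205.27]), 2954), 'b': (array([405.71, 233.99]), array([407.77, 205.99]), 2573), 'g': (None, array([496.99, 211.54]), 0), 'r': (None, array([536.19, 225.77]), 0)}
side {'y': (array([362.88, 214.32]), array([353.25, 214.13]), 271), 'b': (array([375.01, 194.51]), array([365.7 , 194.48]), 243), 'g': (array([386.21, 176.21]), array([377.03, 176.15]), 261), 'r': (array([396.79, 162.1 ]), array([388.08, 159.52]), 195)}
side {'y': (array([362.96, 214.33]), array([353.16, 214.13]), 235), 'b': (array([375.28, 197.45]), array([366.02, 194.21]), 256), 'g': (array([386.21, 176.21]), array([381.13, 176.72]), 260), 'r': (array([396.8, 162.1]), array([388.25, 159.52]), 195)}
top {'y': (array([385.14, 266.28]), array([385.44, 257.15]), 411), 'b': (array([417.97, 268.86]), array([417.91, 259.49]), 413), 'g': (array([450.94, 271.38]), array([450.61, 261.89]), 455), 'r': (array([482.93, 275.08]), array([483.51, 264.47]), 424)}
top {'y': (None, array([383.28, 270.72]), 0), 'b': (None, array([420.08, 273.84]), 0), 'g': (None, array([381.07, 289.64]), 0), 'r': (array([484.15, 275.44]), array([488.64, 267.76]), 205)}
```

Blue's dot dropped 2.9 px in the side view and now matches red's "on" offset. Yellow, green and red are unchanged. Now I'll press yellow.

```bash
python3 -m pendant '[[0,0,-2.5,0,0,0,0],[0,0,-2.5,0,0,0,0],[0,0,-2.5,0,0,0,0],[0,0,-1.5,0,0,0,0],[0,0,-0.8,0,0,0,0],[0,0,-0.3,0,0,0,0],[0,0,-0.3,0,0,0,0],[0,0,0,0,0,0,0]]'
python3 -m pendant '[[0,0,-0.3,0,0,0,0],[0,0,-0.2,0,0,0,0],[0,0,-0.1,0,0,0,0],[0,0,0,0,0,0,0]]'
python3 -m pendant '[[0,0,-0.1,0,0,0,0],[0,0,-0.1,0,0,0,0],[0,0,0,0,0,0,0]]'
```

```text
time: 13.9
tool_pos: [0.4927, -0.1219, 0.0837]
ee_rot: [3.141, -0.001, -0.1]
wrist_force: [0.1, 0.9, 1.1]
width: 0.0006
finger_force: 0.0
time: 14.3
tool_pos: [0.4923, -0.1217, 0.0774]
ee_rot: [3.141, -0.0, -0.099]
wrist_force: [-0.6, -0.4, 1.2]
width: 0.0006
finger_force: 0.7
time: 14.6
tool_pos: [0.4923, -0.1216, 0.0754]
ee_rot: [3.141, 0.0, -0.099]
wrist_force: [-1.7, -0.9, 3.1]
width: 0.001
finger_force: 1.6
```

```bash
python3 -m pendant '[[0,0,-0.1,0,0,0,0],[0,0,-0.1,0,0,0,0],[0,0,0,0,0,0,0]]'
python3 -m pendant '[[0,0,-0.15,0,0,0,0],[0,0,0,0,0,0,0]]'
python3 -m pendant '[[0,0,-0.15,0,0,0,0],[0,0,0,0,0,0,0],[0,0,0,0,0,0,0]]'
python3 -m pendant '[[0,0,-0.1,0,0,0,0],[0,0,0,0,0,0,0],[0,0,0,0,0,0,0]]'
```

```text
time: 14.9
tool_pos: [0.4922, -0.1216, 0.0735]
ee_rot: [3.141, 0.0, -0.099]
wrist_force: [-3.4, -1.0, 5.0]
width: 0.0008
finger_force: 2.7
time: 15.1
tool_pos: [0.4923, -0.1216, 0.0732]
ee_rot: [3.141, -0.0, -0.099]
wrist_force: [-5.8, 1.4, 8.9]
width: 0.0006
finger_force: 5.4
time: 15.4
tool_pos: [0.4924, -0.1217, 0.073]
ee_rot: [3.141, -0.001, -0.099]
wrist_force: [-7.8, 1.0, 14.5]
width: 0.0002
finger_force: 8.2
time: 15.7
tool_pos: [0.4924, -0.1217, 0.0729]
ee_rot: [3.141, -0.001, -0.099]
wrist_force: [-8.6, 1.6, 18.5]
width: 0.0008
finger_force: 10.0
```

```bash
python3 -m pendant '[[0,0,1,0,0,0,0],[0,0,2,0,0,0,0],[0,0,3,0,0,0,0],[0,0,3,0,0,0,0],[-2,0,3,0,0,0,0],[-3,0,1,0,0,0,0],[-3,0,0,0,0,0,0],[0,0,0,0,0,0,0]]'
python3 e.py fin | sed -n '1,8p'
python3 - <<'E'
import cv2,numpy as np
old=cv2.imread("pics/side0.png");mid=cv2.imread("pics/side10.png");new=cv2.imread("pics/fin.png");s8=cv2.imread("pics/s8.png")
def dots(im,b):
    x,y,w,h=b;c=cv2.resize(im[y:y+h,x:x+w],None,fx=4,fy=4,interpolation=cv2.INTER_CUBIC);hsv=cv2.cvtColor(c,cv2.COLOR_BGR2HSV);o={}
    for n,lo,hi in(("y",22,36),("b",100,125),("g",50,80),("r",0,6)):
        m=cv2.inRange(hsv,(lo,130,40),(hi,255,255));k,l,st,ce=cv2.connectedComponentsWithStats(m);i=1+np.argmax(st[1:,4])
        q=np.zeros_like(m);cv2.fillPoly(q,[cv2.convexHull(np.argwhere(l==i)[:,::-1].astype(np.int32))],255)
        yx=np.argwhere((cv2.inRange(hsv,(0,0,70),(180,90,255))&cv2.erode(q,np.ones((5,5))))>0);o[n]=np.round(yx.mean(0)[::-1]/4+[x,y],1).tolist() if len(yx) else None
    return o
print(dots(old,(330,145,80,85)));print(dots(new,(330,145,80,85)))
g=lambda i:i.astype(int).sum(2)
d=(abs(g(new)-g(old))>60).astype(np.uint8);k,l,st,_=cv2.connectedComponentsWithStats(d)
print("changed",[s[:5].tolist() for s in st[1:] if s[4]>12])
for c in(250,262,270,282,295,300):print(c,"s8",s8[362:408,c,0].astype(int).tolist()[-14:],"fin",new[362:408,c,0].astype(int).tolist()[-14:]) if c>=300 else None
E
```

```text
time: 16.5
tool_pos: [0.411, -0.1213, 0.1996]
ee_rot: [3.141, -0.002, -0.1]
wrist_force: [-0.8, 0.4, 0.9]
width: 0.0007
finger_force: 0.0
250 l2 (np.float64(366.77), 368) m (np.float64(367.31), 369) now (np.float64(367.93), 371)
262 l2 (np.float64(373.57), 379) m (np.float64(374.36), 379) now (np.float64(375.21), 379)
270 l2 (np.float64(378.06), 384) m (np.float64(379.3), 384) now (np.float64(380.47), 384)
275 l2 (np.float64(382.8), 387) m (np.float64(386.0), 387) now (np.float64(383.83), 388)
282 l2 (np.float64(387.88), 392) m (np.float64(389.0), 392) now (np.float64(388.09), 392)
288 l2 (np.float64(394.25), 396) m (np.float64(394.0), 396) now (np.float64(392.21), 396)
295 l2 (np.float64(398.33), 401) m (np.float64(396.91), 401) now (np.float64(396.75), 401)
300 l2 (np.float64(402.33), 404) m (np.float64(399.97), 404) now (np.float64(399.88), 404)
{'y': [362.9, 214.3], 'b': [375.0, 194.5], 'g': [386.2, 176.2], 'r': [396.8, 162.1]}
{'y': [363.2, 217.3], 'b': [375.3, 197.4], 'g': [386.2, 176.2], 'r': [389.8, 161.6]}
changed [[397, 0, 193, 91, 8649], [572, 0, 9, 6, 29], [563, 0, 77, 52, 2238], [547, 16, 7, 4, 13], [510, 43, 14, 15, 53], [526, 67, 54, 32, 808], [382, 76, 72, 107, 2865], [363, 89, 277, 391, 40011], [519, 104, 13, 10, 100], [353, 183, 16, 10, 51], [367, 190, 15, 14, 97], [352, 194, 9, 4, 24], [339, 202, 17, 18, 87], [353, 209, 17, 17, 117], [243, 289, 114, 118, 3890], [583, 318, 8, 11, 27], [584, 347, 56, 23, 338], [551, 366, 14, 14, 108], [246, 368, 45, 36, 310], [476, 382, 40, 52, 1012], [617, 393, 23, 16, 109]]
300 s8 [63, 65, 63, 66, 66, 62, 48, 33, 12, 25, 68, 99, 102, 106] fin [85, 85, 86, 81, 73, 59, 36, 19, 4, 31, 87, 128, 137, 135]
```

```bash
python3 - <<'E'
import cv2,numpy as np
for c,r in((270,376),(276,380),(282,384),(288,388),(294,392),(300,396)):
    for f in("s_raw5","s6","s7","s8","side9","side10","fin"):
        i=cv2.imread(f"pics/{f}.png").astype(int);print(c,f,"B",i[r-4:r+12,c,0].tolist(),"B-R",(i[r-4:r+9,c,0]-i[r-4:r+9,c,2]).tolist())
E
```

```text
270 s_raw5 B [110, 112, 112, 111, 107, 103, 88, 59, 32, 16, 12, 20, 82, 158, 185, 187] B-R [80, 80, 80, 80, 78, 73, 64, 43, 23, 5, 0, 0, -8]
270 s6 B [113, 114, 113, 113, 113, 111, 101, 84, 55, 31, 12, 27, 94, 161, 184, 185] B-R [80, 81, 82, 81, 81, 79, 73, 61, 41, 22, 3, -2, -8]
270 s7 B [112, 115, 115, 115, 115, 112, 106, 94, 70, 41, 20, 28, 94, 159, 184, 184] B-R [79, 83, 82, 82, 82, 81, 77, 66, 50, 27, 8, -2, -7]
270 s8 B [113, 114, 114, 114, 114, 113, 108, 94, 68, 41, 20, 28, 95, 161, 183, 183] B-R [80, 82, 81, 82, 83, 80, 77, 67, 51, 30, 10, -2, -7]
270 side9 B [82, 82, 82, 82, 83, 81, 78, 66, 49, 29, 10, 17, 65, 118, 137, 139] B-R [61, 58, 59, 61, 59, 59, 57, 49, 37, 20, 7, -1, -7]
270 side10 B [82, 83, 83, 82, 84, 83, 78, 68, 48, 29, 11, 19, 67, 120, 140, 139] B-R [60, 60, 61, 63, 61, 60, 58, 49, 35, 22, 6, -1, -7]
270 fin B [81, 82, 83, 83, 83, 83, 76, 65, 47, 29, 15, 18, 68, 118, 138, 138] B-R [61, 60, 60, 61, 61, 59, 57, 49, 36, 20, 7, -2, -5]
276 s_raw5 B [112, 112, 112, 113, 112, 102, 79, 49, 27, 13, 10, 24, 98, 168, 182, 183] B-R [80, 82, 81, 82, 81, 73, 58, 37, 16, 1, 
[... 3934 characters left out ...]
, 48, 47, 38, 22, 6, 0, -2, -5]
300 s7 B [65, 63, 65, 65, 66, 64, 64, 61, 48, 31, 12, 26, 67, 97, 106, 104] B-R [46, 46, 47, 46, 45, 47, 47, 44, 35, 19, 2, -1, -6]
300 s8 B [66, 63, 63, 65, 63, 66, 66, 62, 48, 33, 12, 25, 68, 99, 102, 106] B-R [46, 47, 45, 46, 48, 47, 46, 45, 37, 20, 5, -1, -4]
300 side9 B [86, 84, 85, 85, 83, 82, 72, 59, 37, 23, 5, 32, 86, 129, 135, 135] B-R [60, 61, 61, 62, 60, 60, 54, 43, 29, 13, -1, -2, -7]
300 side10 B [85, 86, 85, 84, 87, 83, 74, 60, 37, 20, 7, 31, 87, 128, 137, 139] B-R [62, 63, 61, 63, 64, 60, 54, 43, 31, 18, 4, -4, -7]
300 fin B [85, 83, 85, 85, 86, 81, 73, 59, 36, 19, 4, 31, 87, 128, 137, 135] B-R [62, 62, 61, 61, 63, 60, 54, 44, 28, 16, 1, -2, -7]
```

The lid's edge sits evenly along the rim. It did not move as the force rose from 4 to 12 N, and it is unchanged since the lift. Blue and yellow are at their stops, and green has not moved. Handing in.

```bash
python3 -c "
from bench import robot
print(robot.close_job())"
```

```text
the job is handed in; nothing more can be done
None
```

I shut the lid against its stop, then pressed blue and then yellow fully on. Green stayed off, and the arm never pressed on red or the things standing around. I handed the job in at about 17 s; it returned no verdict.

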